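# Load calibration standards into the vial carrier, weakest first

### The arm

A 6-joint arm with a two-finger parallel gripper is mounted at the origin on the work surface; the furniture and walls round the work are solid. World frame = base frame: x ahead of the robot, y to its left, z up, the work surface at z = 0. Lengths are in m, angles in degrees, forces in N, time in s.
With the tool pointing down it reaches from about 0.3 to 0.85 m from the base axis. Payload 4.2 kg.
Tool frame: the origin (TCP) lies at the very end of the fingers, on their centre line; the grasp point (between the pads) lies 19 mm behind it; z points along the fingers, y is the line along which they close (so a half turn about z gives the same grasp; the last joint's range is limited). The gripper opens to 91 mm and grips with 3 to 60 N. Pads are 32 mm wide; open, the fingers measure 118 mm over their backs; the gripper's body (76 mm by 178 mm) begins 60 mm behind the grasp point.
Start: joints at [69.614, 18.312, 89.639, -0, 72.044, -1.146], TCP at [0.189, 0.543, 0.214] pointing down, gripper open.
Joint ranges: [-177.97, 177.97], [-48.28, 115.42], [12.27, 149.76], [-77.06, 257.06], [2.81, 150.46], [-146.56, 146.56]. Speed limits (degrees/s): [147.25, 147.25, 180, 180, 180, 180].

### API

Orientations are given as a 3x3 rotation matrix whose columns are the frame's x, y, z axes.
In Python, from workcell import state, vision, job_done gives the robot as it stands.
- The arm moves only by the tool servo_tool, never from a script. Its argument "increments" is one flat list of numbers, 5 for each row, row after row: the shift along the tool's x, y, z in mm, then the turn about the tool's z in units of 5 degrees (1.0 is 5 degrees), then the opening, from -1 (shut) to 1 (fully open), so that 0 is half open. In form: [x, y, z, yaw, fingers, x, y, z, yaw, fingers, ...]. A call has exactly 8 rows; each row shifts and turns the commanded pose from where the row before left it, along the tool's axes as they then stand; what a row does not reach is not made up. A row lasts 1/12 s, in which the tool goes at most 41.7 mm and 7.16 degrees, less where a joint would pass 70% of its speed; a pose out of reach is approached as far as the arm can. A call is refused whole if a number of a shift passes 41.7 or a number of a turn 1, either way. A call with a gripper value outside its range is refused whole. The fingers move at their own pace and stop on an object; "force" is the grip in N (left out, the last holds). Time passes only in rows, so rows that do not move let the fingers close, or fill a call up. It gives the time, the measured TCP pose, the force, the opening and the grip force at its end, in the units of the state.
- state(): the state, without advancing time (a new reading comes with each control period).
- vision.capture(name): name is "side" or "top" or "wrist"; returns a dict with "frame" (420x560x3 uint8, red, green, blue), "mtx" (3x3 intrinsics, pixels), "dist_coeffs" ([k1, k2, p1, p2, k3] as OpenCV has them; the pictures are not rectified), "xyz" and "attitude" of the camera in the world. Camera axes: x right, y down, z forward; pixel columns grow to the right and rows downward; lengths in m; the calibration is good to about 2 mm. A picture is of the moment at which its call begins. There is no depth.
- job_done(): hands the job in; it is judged then, once.
The state is a dict: "time_s": time; "joint_pos": joint angles; "qvel": joint speeds; "joint_efforts": joint torques, N m; "eef_pos": TCP position; "orientation": TCP orientation; "ft_force": force on the tool from outside, world axes, zero at the start; "wrist_torque": the same for the moment, N m; "width": finger opening in m; "grip_force": force on a finger pad.
Only numpy, scipy, OpenCV 4.12 (cv2) and the standard library are available. Lean on these libraries where they do the work, as an engineer would, in place of code of your own. Each camera call takes 0.05 s, during which the arm holds its last target. There are 200 camera calls.

### The job

Load the four amber vials of calibration standard into the vial carrier for the chromatography run. Their cap shade shows the strength: the palest cap (weakest) goes in the well next to the red end stop, then each next darker cap in the next well along, ending with the navy cap (strongest) next to the grey stop, so that each is injected after a weaker one. Stand every vial fully down in its well, keep the vials upright all the time, and let go of them.

Things in the scene. Friction and masses are not known exactly. Their poses are not given: they have to be found in the camera images.
- palest_vial_center (a point): Loose amber (dark brown) glass vial with a white paper label band and a screw cap that is very pale blue, almost white (four vials alike but for the cap). 28 mm diameter, 78 mm tall, about 55 g; straight body to 55 mm above its foot, cap 25 mm diameter from 64 to 78 mm. Stands upright on the bench. This point: its centre, half-way up (39 mm above its foot), z up its axis.
- light_vial_center (a point): Loose amber (dark brown) glass vial with a white paper label band and a screw cap that is light sky blue (four vials alike but for the cap). 28 mm diameter, 78 mm tall, about 55 g; straight body to 55 mm above its foot, cap 25 mm diameter from 64 to 78 mm. Stands upright on the bench. This point: its centre, half-way up (39 mm above its foot), z up its axis.
- medium_vial_center (a point): Loose amber (dark brown) glass vial with a white paper label band and a screw cap that is medium strong blue (four vials alike but for the cap). 28 mm diameter, 78 mm tall, about 55 g; straight body to 55 mm above its foot, cap 25 mm diameter from 64 to 78 mm. Stands upright on the bench. This point: its centre, half-way up (39 mm above its foot), z up its axis.
- darkest_vial_center (a point): Loose amber (dark brown) glass vial with a white paper label band and a screw cap that is very dark navy blue (four vials alike but for the cap). 28 mm diameter, 78 mm tall, about 55 g; straight body to 55 mm above its foot, cap 25 mm diameter from 64 to 78 mm. Stands upright on the bench. This point: its centre, half-way up (39 mm above its foot), z up its axis.
- block_a_hole0 (a point): Fixed aluminium block (45 mm along the row, 52 mm across) with one round vial well, one of four alike side by side in a straight row; the letter says nothing about its place in the row. This point: centre of the well's mouth on the block's top, 26 mm above the bench. Well 36 mm in diameter, 17 mm deep (floor 9 mm above the bench), mouth chamfered 3.5 mm. Local x along the row, z up.
- block_b_hole0 (a point): Fixed aluminium block (45 mm along the row, 52 mm across) with one round vial well, one of four alike side by side in a straight row; the letter says nothing about its place in the row. This point: centre of the well's mouth on the block's top, 26 mm above the bench. Well 36 mm in diameter, 17 mm deep (floor 9 mm above the bench), mouth chamfered 3.5 mm. Local x along the row, z up.
- block_c_hole0 (a point): Fixed aluminium block (45 mm along the row, 52 mm across) with one round vial well, one of four alike side by side in a straight row; the letter says nothing about its place in the row. This point: centre of the well's mouth on the block's top, 26 mm above the bench. Well 36 mm in diameter, 17 mm deep (floor 9 mm above the bench), mouth chamfered 3.5 mm. Local x along the row, z up.
- block_d_hole0 (a point): Fixed aluminium block (45 mm along the row, 52 mm across) with one round vial well, one of four alike side by side in a straight row; the letter says nothing about its place in the row. This point: centre of the well's mouth on the block's top, 26 mm above the bench. Well 36 mm in diameter, 17 mm deep (floor 9 mm above the bench), mouth chamfered 3.5 mm. Local x along the row, z up.
- red_stop_top (a point): Red end stop (18 mm along the row, 54 mm across, top 30 mm above the bench), fixed at one end of the row of blocks to mark its start; a grey one like it closes the other end. This point: centre of its top. The first well's centre is 32.5 mm from it along the row, the others 46 mm further each. Blocks and stops sit on a fixed black rail, 236 x 62 mm, lips 10 mm high.
Mind the look-alikes: they are no part of the job. Leave any yellow look-alike of the part that bears light_vial_center alone. Leave any green look-alike of the part that bears darkest_vial_center alone.

How it is judged:
By the outcome, as a careful person would: the job done as asked, in the order asked, and still so for the second after the job is handed in, with the robot touching nothing.
It also fails if it takes over 83 s, if anything falls off the work surface, if the arm or the gripper's body presses on something with over 40 N, if the wrist force passes 120 N, or if a joint passes its speed limit or range.

## Working session

There is one attempt and no reset: what is moved stays moved. The work goes in short steps, Python scripts to look and compute and a tool call to move; the robot and the scene stay as the last step left them, time stands still between calls to the robot, and variables do not carry over. Pictures are saved under pics/ and viewed, at most 14 in all, crops included, and the job is handed in when it is done.

Besides the shell and the picture viewer there is one more tool, called after "Emit:" as a command line: name --argument value ..., lists and objects as JSON in quotes. servo_tool: Moves the arm, as the interface text tells. Its arguments: {"type":"object","properties":{"increments":{"type":"array"},"force":{"type":"number"}},"required":["increments"]}

```bash
mkdir -p pics
cat > h.py <<'E'
import numpy as np,cv2
from workcell import state,vision,job_done
def cap(n,f):
    c=vision.capture(n); cv2.imwrite(f'pics/{f}.png',c['frame'][:,:,::-1]); 
    np.savez(f'pics/{f}.npz',**{k:np.array(v) for k,v in c.items()}); return c
def load(f): return np.load(f'pics/{f}.npz')
def pix(c,uv,z):
    uv=np.array(uv,float).reshape(-1,1,2)
    p=cv2.undistortPoints(uv,c['mtx'],c['dist_coeffs']).reshape(-1,2)
    d=np.c_[p,np.ones(len(p))]@np.array(c['attitude']).T
    o=np.array(c['xyz']); return o+d*((z-o[2])/d[:,2])[:,None]
E
python3 - <<'E'
from h import *
for n in('top','side'):
    c=cap(n,n+'0'); print(c['xyz'],c['attitude'],c['mtx'],c['dist_coeffs'])
s=state();print(s)
E
```

```text
[0.31344595 0.2972357  0.92019432] [[ 0.02242425 -0.98603533  0.16501964]
 [-0.99973934 -0.02140826  0.00793305]
 [-0.00428949 -0.16515452 -0.98625838]] [[435.39171148   0.         279.77384099]
 [  0.         435.39171148 211.39089086]
 [  0.           0.           1.        ]] [-0.0556078  0.         0.         0.         0.       ]
[0.51623119 0.70234411 0.83502986] [[-0.98825149  0.12886967 -0.08216818]
 [ 0.15232511  0.87443575 -0.4606074 ]
 [ 0.01249247 -0.46771222 -0.88379252]] [[463.01122928   0.         283.81006139]
 [  0.         463.01122928 214.00400841]
 [  0.           0.           1.        ]] [-0.12002861  0.          0.          0.          0.        ]
{'time_s': 0.1, 'joint_pos': array([ 6.96151837e+01,  1.83467882e+01,  8.97003985e+01, -5.50165555e-03,
        7.20411892e+01, -1.14549745e+00]), 'qvel': array([-0.00956093, -0.01690237, -0.22186992,  0.06195994, -0.16413952,
        0.01618864]), 'joint_efforts': array([-8.24402578e-04, -4.13333309e+01, -2.32509863e+01,  7.27959559e-02,
        4.22364625e-02, -8.60806790e-05]), 'eef_pos': array([0.18933966, 0.54245951, 0.21320961]), 'orientation': array([[-9.44160257e-01,  3.29486274e-01, -4.51648127e-04],
       [ 3.29486578e-01,  9.44159103e-01, -1.47766888e-03],
       [-6.04439232e-05, -1.54396823e-03, -9.99998806e-01]]), 'ft_force': array([ 0.80198161, -0.07895677, -0.68995686]), 'wrist_torque': array([-0.01739386, -0.02004945,  0.02808781]), 'grip_force': 0.0, 'width': 0.09121296101079739}
```

View pics/top0.png

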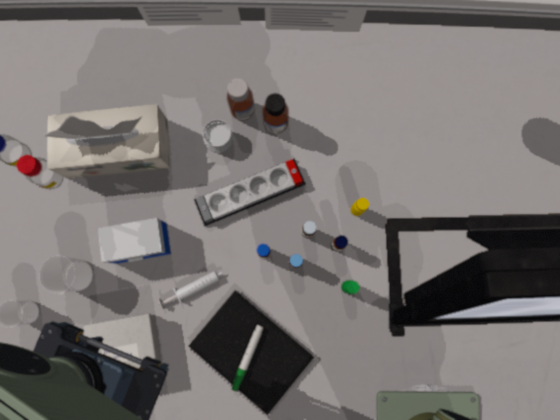

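View pics/side0.png

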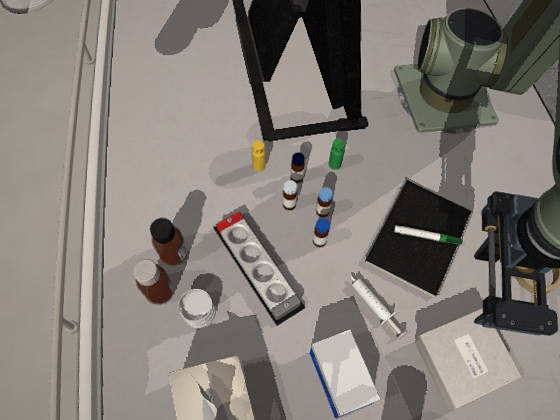

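The top view shows the caps: palest (310,228), navy (341,243), medium (264,251) and light (296,261). The red stop is at (293,170) and the grey one at (205,208). The yellow (360,207) and green (350,287) look-alikes stay where they are. Next I'll enlarge both views.

Run:
```python
import cv2
a=cv2.imread('pics/top0.png')[150:300,190:390]; cv2.imwrite('pics/top0c.png',cv2.resize(a,None,fx=4,fy=4,interpolation=cv2.INTER_CUBIC))
a=cv2.imread('pics/side0.png')[130:330,200:400]; cv2.imwrite('pics/side0c.png',cv2.resize(a,None,fx=3,fy=3,interpolation=cv2.INTER_CUBIC))
```

```text
(no output)
```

View pics/top0c.png

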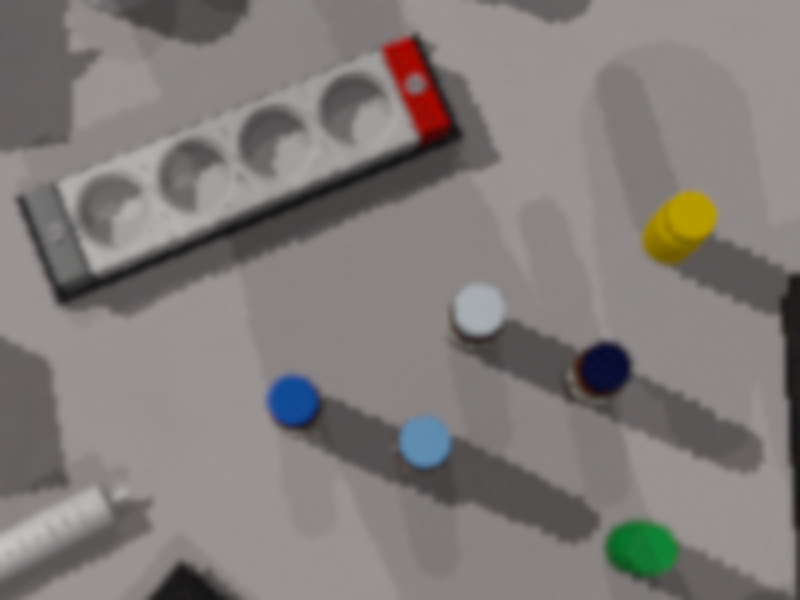

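View pics/side0c.png

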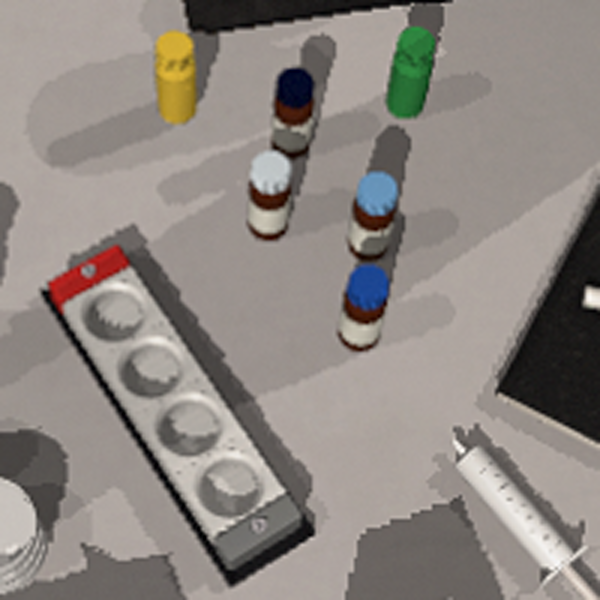

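The enlarged top crop shows cap tops at palest (479,309), navy (604,369), medium (294,401) and light (425,442). The stop screws are at red (416,84) and grey (57,232), with four empty wells between them. The side crop agrees on the order of the row.

Run:
```python
from h import *
np.set_printoptions(precision=4,suppress=True)
T={'pal':(479,309),'light':(425,442),'med':(294,401),'navy':(604,369),'red':(416,84),'grey':(57,232)}
S={'pal':(271,165),'light':(378,185),'med':(369,279),'navy':(296,81),'red':(89,271),'grey':(260,525)}
Z=[.078]*4+[.03]*2
t=load('top0');s=load('side0');P={}
for (k,a),z in zip(T.items(),Z):
    A=pix(t,np.array([190,150])+(np.array(a)+.5)/4-.5,z)[0]
    B=pix(s,np.array([200,130])+(np.array(S[k])+.5)/3-.5,z)[0]
    P[k]=(A+B)/2; print(k,A,B,P[k])
d=P['grey']-P['red'];print('len',np.linalg.norm(d),'expect .203'); u=d/np.linalg.norm(d);m=(P['grey']+P['red'])/2
print('row dir deg',np.degrees(np.arctan2(u[1],u[0])))
for i in range(4): print('well',i,m+u*.046*(i-1.5))
for w in [(357,110),(275,145),(196,177),(113,212)]:print(pix(t,np.array([190,150])+(np.array(w)+.5)/4-.5,.026))
```

```text
pal [0.425  0.2456 0.078 ] [0.4244 0.2467 0.078 ] [0.4247 0.2462 0.078 ]
light [0.3599 0.2709 0.078 ] [0.3595 0.2712 0.078 ] [0.3597 0.271  0.078 ]
med [0.3782 0.3345 0.078 ] [0.378 0.336 0.078] [0.3781 0.3352 0.078 ]
navy [0.397  0.1846 0.078 ] [0.3977 0.1847 0.078 ] [0.3973 0.1847 0.078 ]
red [0.5501 0.2772 0.03  ] [0.5487 0.2804 0.03  ] [0.5494 0.2788 0.03  ]
grey [0.4669 0.4625 0.03  ] [0.4649 0.4649 0.03  ] [0.4659 0.4637 0.03  ]
len 0.20292828177464226 expect .203
row dir deg 114.30004264869619
well 0 [0.536  0.3084 0.03  ]
well 1 [0.5171 0.3503 0.03  ]
well 2 [0.4982 0.3922 0.03  ]
well 3 [0.4793 0.4341 0.03  ]
[[0.5363 0.308  0.026 ]]
[[0.5165 0.3507 0.026 ]]
[[0.4984 0.3916 0.026 ]]
[[0.4788 0.4344 0.026 ]]
```

Run:
```python
from h import *
np.set_printoptions(precision=3,suppress=True)
t=load('top0');s=load('side0')
def tri(a,b):
    r=[]
    for c,p in((t,a),(s,b)):
        P=pix(c,p,0.)[0];o=c['xyz'];r.append((o,(P-o)/np.linalg.norm(P-o)))
    M=sum(np.eye(3)-np.outer(d,d) for o,d in r);v=sum((np.eye(3)-np.outer(d,d))@o for o,d in r)
    return np.linalg.solve(M,v)
for n,a,b in [('black cap',(275,103),(163,230)),('white cap',(238,88),(147,269)),('cup',(218,130),(198,300)),('yellow',(362,204),(258,144)),('green',(350,287),(339,142)),('stand corner far',(392,224),(266,132)),('stand corner near',(397,328),(366,123)),('red',(293.6,170.6),(229.3,220)),
 ('tissuebox corner',(166,150),(240,360))]:print(n,tri(a,b))
# desired tool moves from start with y-axis dir 24.3deg
st=state();R=st['orientation'];p=st['eef_pos'];print(p,np.degrees(np.arctan2(R[1,1],R[0,1])))
```

```text
black cap [0.667 0.319 0.102]
white cap [0.694 0.393 0.11 ]
cup [0.623 0.439 0.055]
yellow [0.473 0.142 0.078]
green [0.312 0.168 0.087]
stand corner far [0.446 0.067 0.014]
stand corner near [0.223 0.062 0.007]
red [0.55  0.278 0.026]
tissuebox corner [0.569 0.548 0.058]
[0.189 0.542 0.213] 70.76237880310603
```

The geometry checks out: the screws are 203 mm apart as expected, and the two cameras agree to within 1–3 mm. I'll close the fingers across the row, with tool y at 24.3°. First I turn the tool, then head for the palest vial.

Emit:
servo_tool --increments '[0,0,0,1,0.4,0,0,0,1,0.4,0,0,0,1,0.4,0,0,0,1,0.4,0,0,0,1,0.4,0,0,0,1,0.4,0,0,0,1,0.4,0,0,0,1,0.4]' --force 20

```text
time_s: 0.77
eef_pos: [0.1894, 0.5426, 0.2134]
orientation: [[-0.508, 0.862, -0.0], [0.862, 0.508, -0.001], [-0.001, -0.001, -1.0]]
ft_force: [0.5, 1.0, 0.1]
width: 0.0637
grip_force: 0.0
```

Emit:
servo_tool --increments '[0,0,0,1,0.4,0,0,0,0.3,0.4,-30,8,0,0,0.4,-30,8,0,0,0.4,-30,8,0,0,0.4,-30,8,0,0,0.4,-30,8,0,0,0.4,-30,8,0,0,0.4]'

```text
time_s: 1.43
eef_pos: [0.3077, 0.397, 0.2136]
orientation: [[-0.411, 0.912, -0.0], [0.912, 0.411, -0.001], [-0.0, -0.001, -1.0]]
ft_force: [0.7, -0.8, 0.9]
width: 0.0637
grip_force: 0.0
```

Emit:
servo_tool --increments '[-30,8,0,0,0.4,-30,8,0,0,0.4,-30,8,0,0,0.4,-30,8,0,0,0.4,-30,8,0,0,0.4,-30,8,0,0,0.4,0,0,0,0,0.4,0,0,0,0,0.4]'

```text
time_s: 2.1
eef_pos: [0.4254, 0.2531, 0.2136]
orientation: [[-0.408, 0.913, -0.001], [0.913, 0.408, -0.0], [0.0, -0.001, -1.0]]
ft_force: [0.4, -0.5, -0.6]
width: 0.0638
grip_force: 0.0
```

```bash
cat >> h.py <<'E'
V={'pal':(.4247,.2462),'light':(.3597,.2710),'med':(.3781,.3352),'navy':(.3973,.1847)}
W=[(.536,.3083),(.5171,.3503),(.4982,.3922),(.4793,.4341)]
def to(xy,z=None):
    s=state();R=s['orientation'];p=s['eef_pos']
    d=np.array([xy[0],xy[1],p[2] if z is None else z])-p
    print('t',round(s['time_s'],2),'p',p.round(4),'w',round(s['width'],4),'F',s['ft_force'].round(1),'grip',round(s['grip_force'],1),'yawdeg',round(float(np.degrees(np.arctan2(R[1,1],R[0,1]))),2),'tilt',R[:,2].round(4))
    print('mm tool:',(R.T@d*1000).round(1))
E
python3 -c "
from h import *
to(V['pal'],.025)"
```

```text
t 2.1 p [0.4254 0.2531 0.2136] w 0.0638 F [ 0.4 -0.5 -0.6] grip 0.0 yawdeg 24.08 tilt [-1.e-03 -1.e-04 -1.e+00]
mm tool: [ -6.1  -3.2 188.6]
```

Emit:
servo_tool --increments '[-6,-3,0,0,0.4,0,0,30,0,0.4,0,0,30,0,0.4,0,0,30,0,0.4,0,0,30,0,0.4,0,0,30,0,0.4,0,0,25,0,0.4,0,0,13,0,0.4]'

```text
time_s: 2.77
eef_pos: [0.4219, 0.2472, 0.0232]
orientation: [[-0.413, 0.911, -0.005], [0.911, 0.413, -0.002], [-0.0, -0.005, -1.0]]
ft_force: [0.8, -0.4, -0.6]
width: 0.0638
grip_force: 0.0
```

Emit:
servo_tool --increments '[0,0,0,0,0.4,0,0,0,0,-0.8,0,0,0,0,-0.8,0,0,0,0,-0.8,0,0,0,0,-0.8,0,0,0,0,-0.8,0,0,0,0,-0.8,0,0,0,0,-0.8]'

```text
time_s: 3.43
eef_pos: [0.425, 0.2476, 0.0266]
orientation: [[-0.411, 0.912, 0.001], [0.912, 0.411, 0.001], [0.0, 0.001, -1.0]]
ft_force: [-0.8, -0.3, 3.3]
width: 0.0276
grip_force: 19.9
```

```bash
python3 -c "
from h import *
to(W[0]);cap('side','s1')"
```

```text
t 3.43 p [0.425  0.2476 0.0266] w 0.0276 F [-0.8 -0.3  3.3] grip 19.9 yawdeg 24.25 tilt [ 1.e-03  7.e-04 -1.e+00]
mm tool: [  9.7 126.1   0.2]
```

View pics/s1.png

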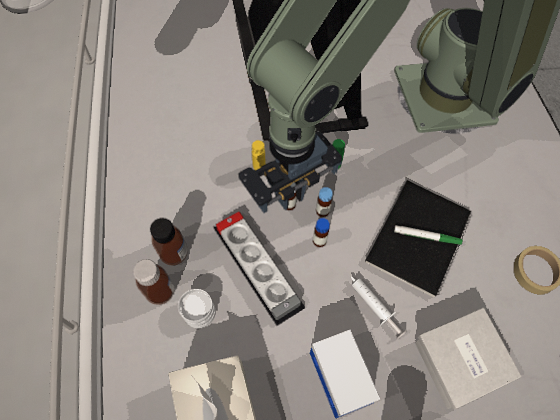

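The palest vial is gripped between the pads (width 27.6 mm, upright). Next I lift it and carry it over well 0.

Emit:
servo_tool --increments '[0,0,-15,0,-0.8,0,0,-25,0,-0.8,0,0,-30,0,-0.8,0,0,-30,0,-0.8,2,20,0,0,-0.8,2,30,0,0,-0.8,2,30,0,0,-0.8,2,25,0,0,-0.8]'

```text
time_s: 4.15
eef_pos: [0.5187, 0.2986, 0.1262]
orientation: [[-0.411, 0.912, 0.001], [0.912, 0.411, 0.001], [0.0, 0.001, -1.0]]
ft_force: [0.2, -0.2, -0.4]
width: 0.0272
grip_force: 19.9
```

Emit:
servo_tool --increments '[2,15,0,0,-0.8,0,6,0,0,-0.8,0,0,0,0,-0.8,0,0,0,0,-0.8,0,0,0,0,-0.8,0,0,0,0,-0.8,0,0,0,0,-0.8,0,0,0,0,-0.8]'

```text
time_s: 4.82
eef_pos: [0.535, 0.3081, 0.1263]
orientation: [[-0.411, 0.912, 0.0], [0.912, 0.411, 0.0], [0.0, 0.0, -1.0]]
ft_force: [-0.3, 0.4, -0.4]
width: 0.0272
grip_force: 19.9
```

```bash
python3 -c "
from h import *
to(W[0],.0356)"
```

```text
t 4.82 p [0.535  0.3081 0.1263] w 0.0272 F [-0.3  0.4 -0.4] grip 19.9 yawdeg 24.26 tilt [ 1.e-04  1.e-04 -1.e+00]
mm tool: [-0.3  1.  90.7]
```

Emit:
servo_tool --increments '[-0.5,1,10,0,-0.8,0,0,20,0,-0.8,0,0,20,0,-0.8,0,0,15,0,-0.8,0,0,10,0,-0.8,0,0,8,0,-0.8,0,0,4,0,-0.8,0,0,2,0,-0.8]'

```text
time_s: 5.48
eef_pos: [0.5366, 0.3083, 0.0365]
orientation: [[-0.411, 0.912, -0.0], [0.912, 0.411, -0.0], [0.0, -0.0, -1.0]]
ft_force: [0.3, 0.5, -0.2]
width: 0.0276
grip_force: 19.9
```

Emit:
servo_tool --increments '[0,0,1,0,-0.8,0,0,0.5,0,-0.8,0,0,0,0,-0.8,0,0,0,0,-0.8,0,0,0,0,-0.8,0,0,0,0,-0.8,0,0,0,0,-0.8,0,0,0,0,-0.8]'

```text
time_s: 6.15
eef_pos: [0.5367, 0.3084, 0.0357]
orientation: [[-0.411, 0.912, 0.0], [0.912, 0.411, 0.0], [0.0, 0.0, -1.0]]
ft_force: [-0.2, -0.3, 0.8]
width: 0.0275
grip_force: 19.9
```

```bash
python3 -c "
from h import *
to(W[0],.0356);cap('top','t2')
import cv2
a=cv2.imread('pics/t2.png')[130:300,190:390]; cv2.imwrite('pics/t2c.png',cv2.resize(a,None,fx=3,fy=3))"
```

```text
t 6.15 p [0.5367 0.3084 0.0357] w 0.0275 F [-0.2 -0.3  0.8] grip 19.9 yawdeg 24.26 tilt [ 4.e-04  3.e-04 -1.e+00]
mm tool: [ 0.2 -0.6  0.1]
```

View pics/t2c.png

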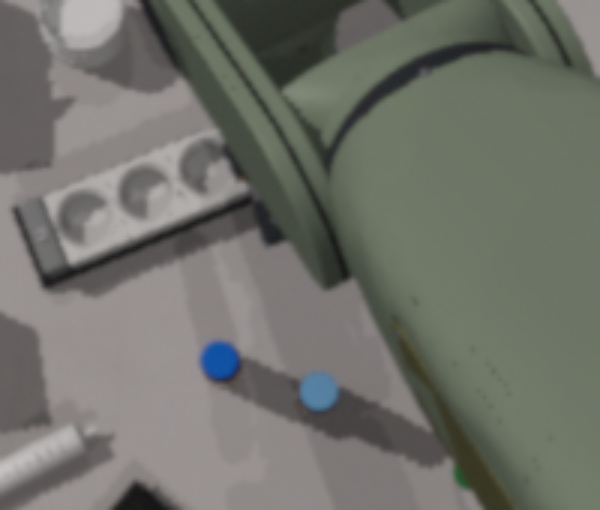

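The arm hides well 0 from the top camera. The TCP height and the near-zero force match the vial standing on the well floor, so I release and rise.

Emit:
servo_tool --increments '[0,0,0.5,0,-0.8,0,0,0,0,0.2,0,0,0,0,0.2,0,0,0,0,0.2,0,0,0,0,0.2,0,0,0,0,0.2,0,0,-10,0,0.2,0,0,-20,0,0.2]'

```text
time_s: 6.87
eef_pos: [0.5349, 0.3074, 0.0633]
orientation: [[-0.411, 0.912, -0.005], [0.912, 0.411, -0.003], [-0.0, -0.006, -1.0]]
ft_force: [1.0, 0.1, 0.3]
width: 0.0545
grip_force: 0.0
```

Emit:
servo_tool --increments '[0,0,-30,0,0.2,0,0,-30,0,0.2,0,-20,0,0,0.2,0,-30,0,0,0.2,0,-30,0,0,0.4,0,-30,0,0,0.4,0,0,0,0,0.4,0,0,0,0,0.4]'

```text
time_s: 7.53
eef_pos: [0.4353, 0.2627, 0.126]
orientation: [[-0.411, 0.912, 0.001], [0.912, 0.411, 0.001], [0.0, 0.001, -1.0]]
ft_force: [1.2, 0.1, 0.2]
width: 0.0639
grip_force: 0.0
```

```bash
python3 -c "
from h import *
to(V['light'],.026);cap('side','s2')
import cv2
a=cv2.imread('pics/s2.png')[130:330,200:400]; cv2.imwrite('pics/s2c.png',cv2.resize(a,None,fx=3,fy=3))"
```

```text
t 7.53 p [0.4353 0.2627 0.126 ] w 0.0639 F [1.2 0.1 0.2] grip 0.0 yawdeg 24.27 tilt [ 9.e-04  6.e-04 -1.e+00]
mm tool: [ 38.6 -65.6  99.9]
```

View pics/s2c.png

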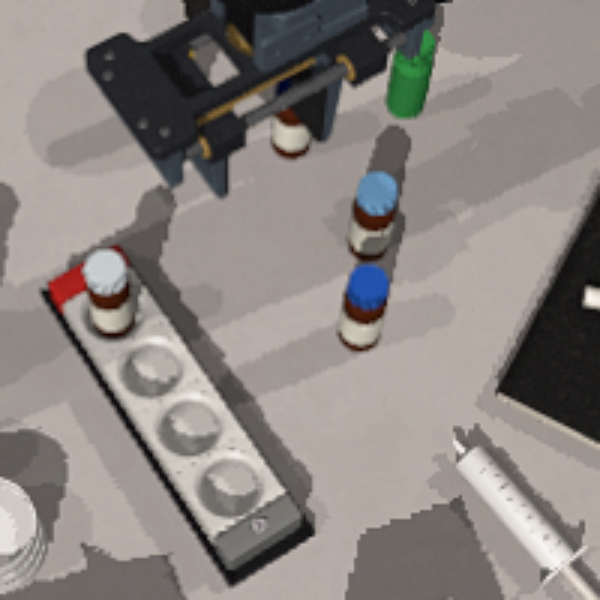

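The palest vial stands upright in the well next to the red stop (cap at (105,268) in the crop). Light comes next, for well 1.

Emit:
servo_tool --increments '[13,-22,0,0,0.4,13,-22,0,0,0.4,12.6,-21.6,0,0,0.4,0,0,0,0,0.4,0,0,25,0,0.4,0,0,30,0,0.4,0,0,30,0,0.4,0,0,14,0,0.4]'

```text
time_s: 8.25
eef_pos: [0.361, 0.2713, 0.0235]
orientation: [[-0.411, 0.912, -0.002], [0.912, 0.411, -0.001], [-0.001, -0.002, -1.0]]
ft_force: [-0.5, 0.4, -0.2]
width: 0.0638
grip_force: 0.0
```

Emit:
servo_tool --increments '[0,0,0,0,0.4,0,0,0,0,0.4,0,0,0,0,-0.8,0,0,0,0,-0.8,0,0,0,0,-0.8,0,0,0,0,-0.8,0,0,0,0,-0.8,0,0,0,0,-0.8]'

```text
time_s: 8.92
eef_pos: [0.3607, 0.2714, 0.0264]
orientation: [[-0.411, 0.912, 0.001], [0.912, 0.411, 0.001], [0.0, 0.001, -1.0]]
ft_force: [0.1, 0.9, 2.2]
width: 0.0272
grip_force: 20.0
```

```bash
python3 -c "
from h import *
to(V['light']);to(W[1])"
```

```text
t 8.92 p [0.3607 0.2714 0.0264] w 0.0272 F [0.1 0.9 2.2] grip 20.0 yawdeg 24.26 tilt [ 6.e-04  5.e-04 -1.e+00]
mm tool: [ 0.  -1.1 -0. ]
t 8.92 p [0.3607 0.2714 0.0264] w 0.0272 F [0.1 0.9 2.2] grip 20.0 yawdeg 24.26 tilt [ 6.e-04  5.e-04 -1.e+00]
mm tool: [7.60e+00 1.75e+02 1.00e-01]
```

Emit:
servo_tool --increments '[0,0,-15,0,-0.8,0,0,-25,0,-0.8,0,0,-30,0,-0.8,0,0,-30,0,-0.8,2,20,0,0,-0.8,2,30,0,0,-0.8,2,35,0,0,-0.8,1.6,35,0,0,-0.8]'

```text
time_s: 9.58
eef_pos: [0.4676, 0.328, 0.1265]
orientation: [[-0.411, 0.912, 0.0], [0.912, 0.411, 0.0], [0.0, 0.001, -1.0]]
ft_force: [0.2, 0.1, -1.4]
width: 0.0274
grip_force: 20.0
```

Emit:
servo_tool --increments '[0,30,0,0,-0.8,0,18,0,0,-0.8,0,7,0,0,-0.8,0,0,0,0,-0.8,0,0,0,0,-0.8,0,0,0,0,-0.8,0,0,0,0,-0.8,0,0,0,0,-0.8]'

```text
time_s: 10.25
eef_pos: [0.5161, 0.3498, 0.1263]
orientation: [[-0.411, 0.912, -0.0], [0.912, 0.411, -0.0], [0.0, -0.0, -1.0]]
ft_force: [-0.2, -0.3, -0.9]
width: 0.0276
grip_force: 20.0
```

```bash
python3 -c "
from h import *
to(W[1],.0356)"
```

```text
t 10.25 p [0.5161 0.3498 0.1263] w 0.0276 F [-0.2 -0.3 -0.9] grip 20.0 yawdeg 24.27 tilt [-2.e-04 -0.e+00 -1.e+00]
mm tool: [ 0.   1.2 90.7]
```

Emit:
servo_tool --increments '[0,0.6,10,0,-0.8,0,0,20,0,-0.8,0,0,20,0,-0.8,0,0,15,0,-0.8,0,0,10,0,-0.8,0,0,8,0,-0.8,0,0,4,0,-0.8,0,0,2,0,-0.8]'

```text
time_s: 10.92
eef_pos: [0.5175, 0.3504, 0.0366]
orientation: [[-0.411, 0.912, -0.0], [0.912, 0.411, -0.0], [0.0, -0.0, -1.0]]
ft_force: [-0.1, -1.2, -0.2]
width: 0.0273
grip_force: 20.0
```

Emit:
servo_tool --increments '[0,0,1,0,-0.8,0,0,1,0,-0.8,0,0,0,0,-0.8,0,0,0,0,-0.8,0,0,0,0,-0.8,0,0,0,0,-0.8,0,0,0,0,-0.8,0,0,0,0,-0.8]'

```text
time_s: 11.58
eef_pos: [0.5178, 0.3506, 0.0354]
orientation: [[-0.411, 0.912, 0.001], [0.912, 0.411, 0.001], [0.0, 0.001, -1.0]]
ft_force: [0.2, -0.2, 1.2]
width: 0.0273
grip_force: 20.0
```

Emit:
servo_tool --increments '[0,0,0,0,0.2,0,0,0,0,0.2,0,0,0,0,0.2,0,0,0,0,0.2,0,0,0,0,0.2,0,0,0,0,0.2,0,0,-10,0,0.2,0,0,-20,0,0.2]'

```text
time_s: 12.25
eef_pos: [0.516, 0.3494, 0.0634]
orientation: [[-0.411, 0.912, -0.005], [0.912, 0.411, -0.003], [-0.001, -0.005, -1.0]]
ft_force: [-0.2, -0.2, -0.1]
width: 0.0551
grip_force: 0.0
```

Emit:
servo_tool --increments '[0,0,-30,0,0.2,0,0,-30,0,0.2,0,-20,0,0,0.2,0,-30,0,0,0.2,0,-30,0,0,0.4,0,-30,0,0,0.4,0,0,0,0,0.4,0,0,0,0,0.4]'

```text
time_s: 12.92
eef_pos: [0.4165, 0.3049, 0.126]
orientation: [[-0.411, 0.911, 0.001], [0.911, 0.411, 0.001], [0.0, 0.001, -1.0]]
ft_force: [0.4, 0.9, 0.5]
width: 0.0641
grip_force: 0.0
```

```bash
python3 -c "
from h import *
to(V['med'],.026)"
```

```text
t 12.92 p [0.4165 0.3049 0.126 ] w 0.0641 F [0.4 0.9 0.5] grip 0.0 yawdeg 24.29 tilt [ 1.1e-03  8.0e-04 -1.0e+00]
mm tool: [ 43.4 -22.7 100. ]
```

Now medium, for well 2. The final lateral offset so far has been about 1 mm, which is within tolerance.

Emit:
servo_tool --increments '[15,-8,0,0,0.4,15,-8,0,0,0.4,13.4,-7,0,0,0.4,0,0,0,0,0.4,0,0,25,0,0.4,0,0,30,0,0.4,0,0,30,0,0.4,0,0,14,0,0.4]'

```text
time_s: 13.58
eef_pos: [0.3787, 0.3347, 0.0233]
orientation: [[-0.411, 0.912, -0.002], [0.912, 0.411, -0.002], [-0.001, -0.003, -1.0]]
ft_force: [-0.5, -0.9, 0.3]
width: 0.0639
grip_force: 0.0
```

Emit:
servo_tool --increments '[0,0,0,0,0.4,0,0,0,0,0.4,0,0,0,0,-0.8,0,0,0,0,-0.8,0,0,0,0,-0.8,0,0,0,0,-0.8,0,0,0,0,-0.8,0,0,0,0,-0.8]'

```text
time_s: 14.25
eef_pos: [0.3786, 0.3355, 0.0264]
orientation: [[-0.411, 0.912, 0.001], [0.912, 0.411, 0.001], [0.0, 0.001, -1.0]]
ft_force: [0.0, -0.2, 3.8]
width: 0.0273
grip_force: 20.0
```

```bash
python3 -c "
from h import *
to(V['med']);to(W[2])"
```

```text
t 14.25 p [0.3786 0.3355 0.0264] w 0.0273 F [ 0.  -0.2  3.8] grip 20.0 yawdeg 24.27 tilt [ 7.e-04  6.e-04 -1.e+00]
mm tool: [-0.1 -0.6 -0. ]
t 14.25 p [0.3786 0.3355 0.0264] w 0.0273 F [ 0.  -0.2  3.8] grip 20.0 yawdeg 24.27 tilt [ 7.e-04  6.e-04 -1.e+00]
mm tool: [2.500e+00 1.323e+02 1.000e-01]
```

Emit:
servo_tool --increments '[0,0,-15,0,-0.8,0,0,-25,0,-0.8,0,0,-30,0,-0.8,0,0,-30,0,-0.8,1,20,0,0,-0.8,1,30,0,0,-0.8,0.5,30,0,0,-0.8,0,30,0,0,-0.8]'

```text
time_s: 14.92
eef_pos: [0.4785, 0.3833, 0.1265]
orientation: [[-0.411, 0.912, 0.0], [0.912, 0.411, 0.0], [0.0, 0.001, -1.0]]
ft_force: [1.1, 0.7, 0.2]
width: 0.0275
grip_force: 20.0
```

Emit:
servo_tool --increments '[0,15,0,0,-0.8,0,7,0,0,-0.8,0,0,0,0,-0.8,0,0,0,0,-0.8,0,0,0,0,-0.8,0,0,0,0,-0.8,0,0,0,0,-0.8,0,0,0,0,-0.8]'

```text
time_s: 15.58
eef_pos: [0.4972, 0.3917, 0.1263]
orientation: [[-0.411, 0.912, 0.0], [0.912, 0.411, 0.0], [0.0, 0.0, -1.0]]
ft_force: [-0.6, 0.5, -0.2]
width: 0.027
grip_force: 20.0
```

```bash
python3 -c "
from h import *
to(W[2],.0356)"
```

```text
t 15.58 p [0.4972 0.3917 0.1263] w 0.027 F [-0.6  0.5 -0.2] grip 20.0 yawdeg 24.27 tilt [ 1.e-04  2.e-04 -1.e+00]
mm tool: [ 0.1  1.1 90.7]
```

Emit:
servo_tool --increments '[0,0.5,10,0,-0.8,0,0,20,0,-0.8,0,0,20,0,-0.8,0,0,15,0,-0.8,0,0,10,0,-0.8,0,0,8,0,-0.8,0,0,4,0,-0.8,0,0,2,0,-0.8]'

```text
time_s: 16.25
eef_pos: [0.4982, 0.3921, 0.0365]
orientation: [[-0.411, 0.912, -0.0], [0.912, 0.411, -0.0], [0.0, -0.0, -1.0]]
ft_force: [0.5, -0.2, -0.7]
width: 0.0275
grip_force: 20.0
```

Emit:
servo_tool --increments '[0,0,1,0,-0.8,0,0,1,0,-0.8,0,0,0,0,-0.8,0,0,0,0,-0.8,0,0,0,0,-0.8,0,0,0,0,-0.8,0,0,0,0,-0.8,0,0,0,0,-0.8]'

```text
time_s: 16.92
eef_pos: [0.4984, 0.3922, 0.0354]
orientation: [[-0.411, 0.912, 0.001], [0.912, 0.411, 0.001], [0.0, 0.001, -1.0]]
ft_force: [-0.5, -0.6, 1.9]
width: 0.0272
grip_force: 20.0
```

Emit:
servo_tool --increments '[0,0,0,0,0.2,0,0,0,0,0.2,0,0,0,0,0.2,0,0,0,0,0.2,0,0,0,0,0.2,0,0,0,0,0.2,0,0,-10,0,0.2,0,0,-20,0,0.2]'

```text
time_s: 17.58
eef_pos: [0.4967, 0.3909, 0.0633]
orientation: [[-0.411, 0.912, -0.004], [0.912, 0.411, -0.003], [-0.001, -0.005, -1.0]]
ft_force: [-0.3, 0.2, 0.3]
width: 0.0547
grip_force: 0.0
```

Emit:
servo_tool --increments '[0,0,-30,0,0.2,0,0,-30,0,0.2,0,-20,0,0,0.2,0,-30,0,0,0.2,0,-30,0,0,0.4,0,-30,0,0,0.4,0,0,0,0,0.4,0,0,0,0,0.4]'

```text
time_s: 18.25
eef_pos: [0.3972, 0.3466, 0.126]
orientation: [[-0.412, 0.911, 0.001], [0.911, 0.412, 0.001], [0.0, 0.001, -1.0]]
ft_force: [0.6, 0.5, -0.1]
width: 0.0638
grip_force: 0.0
```

```bash
python3 -c "
from h import *
to(V['navy'],.026);cap('side','s3')"
```

```text
t 18.25 p [0.3972 0.3466 0.126 ] w 0.0638 F [ 0.6  0.5 -0.1] grip 0.0 yawdeg 24.3 tilt [ 1.e-03  8.e-04 -1.e+00]
mm tool: [-147.6  -66.6   99.9]
```

View pics/s3.png

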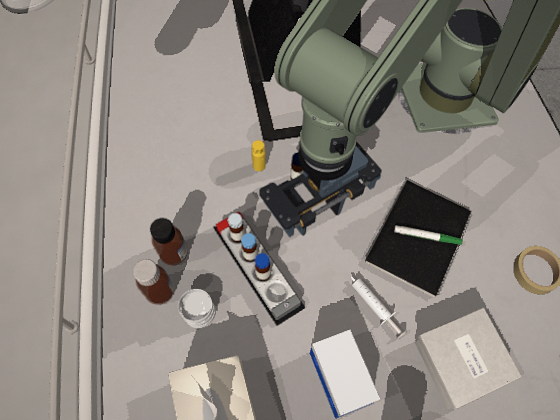

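Pale (235,220), light (248,242) and medium (262,263) stand in wells 0–2, and only the well by the grey stop (277,293) is empty. Navy is last.

Emit:
servo_tool --increments '[-20,-10,0,0,0.4,-26,-12,0,0,0.4,-30,-13,0,0,0.4,-30,-13,0,0,0.4,-26,-12,0,0,0.4,-15.6,-6.6,0,0,0.4,0,0,0,0,0.4,0,0,0,0,0.4]'

```text
time_s: 18.97
eef_pos: [0.3996, 0.185, 0.1255]
orientation: [[-0.409, 0.913, 0.002], [0.913, 0.409, 0.001], [0.0, 0.002, -1.0]]
ft_force: [0.4, 0.3, -0.8]
width: 0.0638
grip_force: 0.0
```

Emit:
servo_tool --increments '[0,0,10,0,0.4,0,0,25,0,0.4,0,0,25,0,0.4,0,0,20,0,0.4,0,0,12,0,0.4,0,0,7.5,0,0.4,0,0,0,0,0.4,0,0,0,0,0.4]'

```text
time_s: 19.63
eef_pos: [0.3987, 0.1858, 0.0255]
orientation: [[-0.412, 0.911, 0.001], [0.911, 0.412, 0.0], [0.0, 0.001, -1.0]]
ft_force: [0.1, 0.3, 0.3]
width: 0.0638
grip_force: 0.0
```

Emit:
servo_tool --increments '[0,0,0,0,0.4,0,0,0,0,-0.8,0,0,0,0,-0.8,0,0,0,0,-0.8,0,0,0,0,-0.8,0,0,0,0,-0.8,0,0,0,0,-0.8,0,0,0,0,-0.8]'

```text
time_s: 20.3
eef_pos: [0.3979, 0.1849, 0.0256]
orientation: [[-0.411, 0.912, 0.0], [0.912, 0.411, 0.0], [0.0, 0.0, -1.0]]
ft_force: [-0.6, -0.4, 0.9]
width: 0.0274
grip_force: 20.0
```

```bash
python3 -c "
from h import *
to(V['navy']);to(W[3])"
```

```text
t 20.3 p [0.3979 0.1849 0.0256] w 0.0274 F [-0.6 -0.4  0.9] grip 20.0 yawdeg 24.25 tilt [ 1.e-04  2.e-04 -1.e+00]
mm tool: [ 0.1 -0.6 -0. ]
t 20.3 p [0.3979 0.1849 0.0256] w 0.0274 F [-0.6 -0.4  0.9] grip 20.0 yawdeg 24.25 tilt [ 1.e-04  2.e-04 -1.e+00]
mm tool: [1.938e+02 1.766e+02 1.000e-01]
```

Emit:
servo_tool --increments '[0,0,-15,0,-0.8,0,0,-25,0,-0.8,0,0,-30,0,-0.8,0,0,-30,0,-0.8,20,0,0,0,-0.8,30,5,0,0,-0.8,30,10,0,0,-0.8,30,10,0,0,-0.8]'

```text
time_s: 20.97
eef_pos: [0.375, 0.2963, 0.1258]
orientation: [[-0.41, 0.912, 0.0], [0.912, 0.41, 0.0], [0.0, 0.0, -1.0]]
ft_force: [0.8, 0.6, -0.5]
width: 0.0276
grip_force: 20.0
```

Emit:
servo_tool --increments '[30,10,0,0,-0.8,30,15,0,0,-0.8,20,25,0,0,-0.8,4,30,0,0,-0.8,0,30,0,0,-0.8,0,20,0,0,-0.8,0,14,0,0,-0.8,0,7,0,0,-0.8]'

```text
time_s: 21.63
eef_pos: [0.4802, 0.4347, 0.1246]
orientation: [[-0.41, 0.912, 0.0], [0.912, 0.41, -0.0], [-0.0, 0.0, -1.0]]
ft_force: [1.0, 0.1, -0.6]
width: 0.0272
grip_force: 20.0
```

Emit:
servo_tool --increments '[0,0,0,0,-0.8,0,0,0,0,-0.8,0,0,0,0,-0.8,0,0,0,0,-0.8,0,0,0,0,-0.8,0,0,0,0,-0.8,0,0,0,0,-0.8,0,0,0,0,-0.8]'

```text
time_s: 22.3
eef_pos: [0.4784, 0.4341, 0.1256]
orientation: [[-0.411, 0.912, 0.0], [0.912, 0.411, 0.0], [0.0, 0.0, -1.0]]
ft_force: [0.4, -0.3, -0.4]
width: 0.0272
grip_force: 20.0
```

```bash
python3 -c "
from h import *
to(W[3],.0346)"
```

```text
t 22.3 p [0.4784 0.4341 0.1256] w 0.0272 F [ 0.4 -0.3 -0.4] grip 20.0 yawdeg 24.27 tilt [ 1.e-04  2.e-04 -1.e+00]
mm tool: [-0.3  0.8 91. ]
```

Emit:
servo_tool --increments '[0,0.5,10,0,-0.8,0,0,20,0,-0.8,0,0,20,0,-0.8,0,0,15,0,-0.8,0,0,10,0,-0.8,0,0,8,0,-0.8,0,0,4,0,-0.8,0,0,2,0,-0.8]'

```text
time_s: 22.97
eef_pos: [0.4791, 0.4343, 0.036]
orientation: [[-0.411, 0.912, -0.0], [0.912, 0.411, -0.0], [-0.0, -0.0, -1.0]]
ft_force: [0.1, -0.3, -0.2]
width: 0.0274
grip_force: 20.0
```

Emit:
servo_tool --increments '[0,0,1,0,-0.8,0,0,1,0,-0.8,0,0,0.5,0,-0.8,0,0,0,0,-0.8,0,0,0,0,-0.8,0,0,0,0,-0.8,0,0,0,0,-0.8,0,0,0,0,-0.8]'

```text
time_s: 23.63
eef_pos: [0.4794, 0.4346, 0.0346]
orientation: [[-0.411, 0.912, 0.001], [0.912, 0.411, 0.001], [0.0, 0.001, -1.0]]
ft_force: [0.1, -0.2, 3.4]
width: 0.0275
grip_force: 20.0
```

Emit:
servo_tool --increments '[0,0,0,0,0.2,0,0,0,0,0.2,0,0,0,0,0.2,0,0,0,0,0.2,0,0,0,0,0.2,0,0,0,0,0.2,0,0,-10,0,0.2,0,0,-20,0,0.2]'

```text
time_s: 24.3
eef_pos: [0.4777, 0.4331, 0.0622]
orientation: [[-0.411, 0.912, -0.004], [0.912, 0.411, -0.004], [-0.002, -0.005, -1.0]]
ft_force: [-0.5, 0.9, -0.4]
width: 0.0548
grip_force: 0.0
```

Emit:
servo_tool --increments '[0,0,-30,0,0.2,0,0,-35,0,0.2,0,-20,-20,0,0.2,0,-30,-20,0,0.2,0,-30,-20,0,0.2,0,-30,0,0,0.2,0,-30,0,0,0.2,0,-20,0,0,0.2]'

```text
time_s: 24.97
eef_pos: [0.3309, 0.3672, 0.1903]
orientation: [[-0.411, 0.912, 0.0], [0.912, 0.411, 0.001], [0.001, 0.0, -1.0]]
ft_force: [-1.1, -0.7, 0.7]
width: 0.0548
grip_force: 0.0
```

Emit:
servo_tool --increments '[0,-20,0,0,0.2,0,0,0,0,0.2,0,0,0,0,0.2,0,0,0,0,0.2,0,0,0,0,0.2,0,0,0,0,0.2,0,0,0,0,0.2,0,0,0,0,0.2]'

```text
time_s: 25.63
eef_pos: [0.3154, 0.3605, 0.1887]
orientation: [[-0.411, 0.912, -0.0], [0.912, 0.411, -0.0], [-0.0, -0.0, -1.0]]
ft_force: [0.7, 0.5, -0.6]
width: 0.0548
grip_force: 0.0
```

```bash
python3 -c "
from h import *
to(W[3]);cap('side','s4');cap('top','t4')
import cv2,numpy as np
a=cv2.imread('pics/s4.png')[190:340,200:320]; b=cv2.imread('pics/t4.png')[150:240,190:310]
r=lambda i:cv2.resize(i,(360,int(360*i.shape[0]/i.shape[1])),interpolation=cv2.INTER_CUBIC)
a,b=r(a),r(b);o=np.zeros((max(len(a),len(b)),720,3),np.uint8);o[:len(a),:360]=a;o[:len(b),360:]=b;cv2.imwrite('pics/f4.png',o)"
```

```text
t 25.63 p [0.3154 0.3605 0.1887] w 0.0548 F [ 0.7  0.5 -0.6] grip 0.0 yawdeg 24.24 tilt [-3.e-04 -3.e-04 -1.e+00]
mm tool: [-2.000e-01  1.797e+02 -1.000e-01]
```

View pics/f4.png

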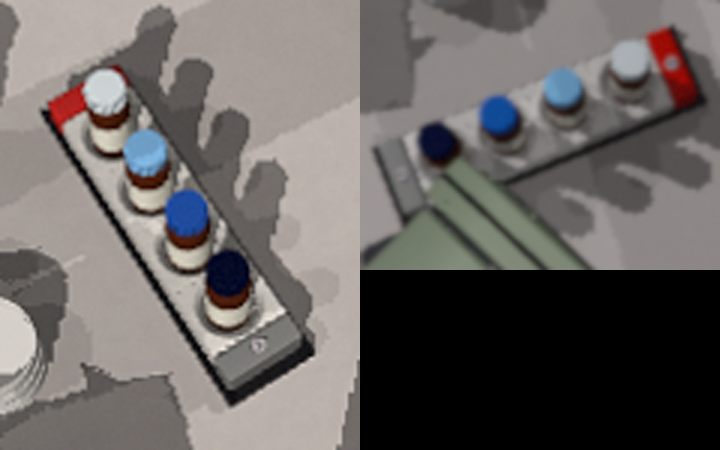

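All four vials stand upright in their wells: palest by red, then light, medium, and navy by grey. The gripper is clear of them.

```bash
python3 -c "
from h import *
print(job_done())"
```

```text
the job is handed in; nothing more can be done
None
```

The job is handed in at about 26 s of the allowed 83 s: all four vials are released and standing upright in their wells, in order from the palest cap at the red stop to navy at the grey stop, as the last camera pictures show.

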